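Bring the empty tart tin under the filling spout

TASK

Push gently on an arm of the carousel with a fingertip to turn it until the empty tart tin faces the column, and push the swing spout round so that its nozzle hangs right over the middle of that empty tin. Do not lift the carousel off its pin, and leave the loose things on the counter where they are.

Things in the scene. Friction and masses are not known exactly. Their poses are not given: they have to be found in the camera images.
- station: The filling station, fixed to the counter: a 140 mm foot disc (12 mm thick) with an upright pin (top 90 mm high) carrying the carousel, and a flat bar (40 mm wide, 8 high) to a 38 mm column carrying the swing spout. Origin: on the counter under the pin. Its +y axis points from pin to column (axes 255 mm apart); z is up.
- carousel (a joint): Carousel angle (rad), counter-clockwise seen from above, endless; 0 or any whole turn when the empty tin's arm points from the pin straight at the column. Three arms, 120 degrees apart, each ending in a hoop with a foil tart tin: one empty, two with domed baked tarts (tops 85 mm high). Light friction (0.08 N m), stays where left. Sits loose on its pin (about 0.8 kg): could be lifted off.
- hub (a point): On the carousel's axis, 60 mm above the counter: the height of the arms' centre lines. The hub is 44 mm across, 44 to 78 mm high. The arms are level round steel bars 14 mm thick, bare from 22 to 104 mm from the axis.
- empty_tin (a point): Centre of the one empty (open) tin, 145 mm from the carousel's axis, 60 mm above the counter; moves with the carousel. All three tins are 80 mm across, rim 69 mm above the counter, centres 145 mm from the axis, fixed in their hoops.
- spout (a joint): Swing spout angle (rad), clockwise seen from above: 0 when it points from the column straight at the pin, positive when swung away to the station's -x side; range -0.7 to 1.9. A level round steel bar 16 mm thick ending in an upright nozzle. Light friction (0.07 N m), stays where left.
- spout_pivot (a point): On the column's axis, about which the spout turns, 152 mm above the counter: the height of the spout bar's centre line. The bar is bare from 22 to 92 mm from this axis. The 44 mm collar round the axis ends 172 mm high.
- nozzle (a point): Centre of the nozzle's mouth, 110 mm from the column's axis, 96 mm above the counter; moves with the spout. The nozzle is 36 mm thick, narrow at the mouth, top 172 mm high. Nozzle and empty tin can only meet on the straight line from pin to column.
- tin_a: Bystander: loose empty foil tart tin, 80 mm across the rim, 24 mm high, standing on the counter beside the carousel; not to be disturbed. Origin: centre of its underside.
- tin_b: Bystander: same kind of loose foil tin on the counter; not to be disturbed. Origin: centre of its underside.
- tin_c: Bystander: same kind of loose foil tin on the counter; not to be disturbed. Origin: centre of its underside.
- jam: Bystander: jar with steel lid, 60 mm across, 85 mm high; not to be disturbed. Origin: centre of its underside.
- mixbowl: Bystander: stainless mixing bowl, 210 mm across, 85 mm high; not to be disturbed. Origin: centre of its underside.
- beaker: Bystander: white mug with a handle, 80 mm across, 100 mm high; not to be disturbed. Origin: centre of its underside.

How it is judged (in metres and radians):
At the end, for the whole second after the job is handed in: The nozzle's mouth is within 12 mm (level distance) of the empty tin's centre, with the carousel down on its seat and carousel and spout at rest (horizontal distance between nozzle and empty_tin below 0.012 m and height (world z) of empty_tin below 0.063 m and velocity of joint carousel between -0.05 and 0.05 rad/s and velocity of joint spout between -0.05 and 0.05 rad/s); the robot touches nothing.
It fails at once if the carousel is lifted off its seat (by more than 6 mm) (height (world z) of empty_tin above 0.066 m).
It fails at once if the carousel, spout or station is shoved roughly by the fingers (over 25 N) (contact force between the fingers and station above 25 N).
It fails at once if a bystander is knocked or carried away (moved over 25 mm) (distance of any of tin_a, tin_b, tin_c, jam, mixbowl, beaker from where it was at the start of the episode above 0.025 m).
It also fails if it takes over 72 s, if anything falls off the work surface, if the arm or the gripper's body presses on something with over 40 N, if the wrist force passes 120 N, or if a joint passes its speed limit or range.

ROBOT

A 6-joint arm with a two-finger parallel gripper is mounted at the origin on the work surface. World frame = base frame: x ahead of the robot, y to its left, z up, the work surface at z = 0. Lengths are in mm, angles in rad, forces in N, time in s.
With the tool pointing down it reaches from about 250 to 725 mm from the base axis. Payload 4 kg.
Tool frame: the origin (TCP) lies on the centre line of the jaws, within the pads' length; the fingertips stand 14 mm ahead of it and the grasp point (between the pads) lies 5 mm behind it; z points along the fingers, y is the line along which they close (so a half turn about z gives the same grasp; the last joint's range is limited). The gripper opens to 85 mm and grips with 20 to 120 N. Pads are 22 mm wide; open, the fingers measure 114 mm over their backs; the gripper's body (76 mm by 85 mm) begins 54 mm behind the grasp point. The pads swing forward as they close: fully open they stand 13 mm farther back than shut.
Start: joints at [-1.327, 0.241, 0.005, 1.335, 0, 1.571], TCP at [120.694, -485.214, 245.306] pointing down, gripper open.
Joint ranges: [-2.72, 2.72], [-1.05, 1.87], [-1.09, 1.28], [-1.99, 2.15], [-1.42, 1.44], [-3.14, 3.14]. Speed limits (rad/s): [2.79, 2.79, 3.14, 3.14, 3.14, 3.14].

INTERFACE

Orientations are given as a 3x3 rotation matrix whose columns are the frame's x, y, z axes.
In Python, from bench import observe, viewer, workorder gives the robot as it stands.
- The arm moves only by the tool drive_tool, never from a script. Its argument "rows" is a list of rows, each a list of 6 numbers: the shift along the tool's x, y, z scaled (see below), then the turn, a rotation vector about the tool's x, y, z scaled (see below). A call has 1 to 10 rows; each row shifts and turns the commanded pose from where the row before left it, along the tool's axes as they then stand; what a row does not reach is not made up. The controller multiplies each number of a shift by 0.15 m and each number of a turn by 45 degrees. A row lasts 1/8 s, in which the tool goes at most 62.5 mm and 10.7 degrees, less where a joint would pass 70% of its speed; a pose out of reach is approached as far as the arm can. A call with a number of a shift or a turn outside -1 to 1 is refused whole. A call with a gripper value outside its range is refused whole. "grip" is the closure, from 0 (fully open) to 1 (shut), set as the call begins (left out, the last holds). The fingers move at their own pace and stop on an object; the grip force is fixed at half the most. Time passes only in rows, so rows that do not move let the fingers close. It gives the time, the measured TCP pose, the force, the opening and the grip force at its end, in the units of the state.
- observe(): the state, without advancing time (a new reading comes with each control period).
- viewer.get_image(name): name is "scene" or "side" or "wrist"; returns the picture (480x640x3 uint8, red, green, blue); there is no depth.
- viewer.camera_params(name): a dict with "camera_matrix" (3x3 intrinsics, pixels), "world_from_camera" (4x4, takes a point from camera to world coordinates); the wrist camera has in their place "T_tool_cam" (4x4, takes a point from camera to tool coordinates, whose origin is the TCP and whose axes are the flange's). Camera axes: x right, y down, z forward; pixel columns grow to the right and rows downward; lengths in mm; the calibration is good to about 2 mm. A picture is of the moment at which its call begins: read the wrist's pose just before it. camera_params takes no time and is no camera call.
- workorder.job_done(): hands the job in; it is judged then, once.
The state is a dict: "t": time; "q": joint angles; "dq": joint speeds; "effort": joint torques, N m; "tcp_pos": TCP position; "ee_rot": TCP orientation; "wrist_force": force on the tool from outside, world axes, zero at the start; "torque": the same for the moment, N m; "width": finger opening in mm; "gripper_force": force on a finger pad.
Only numpy, scipy, OpenCV 4.12 (cv2) and the standard library are available. Lean on these libraries where they do the work, as an engineer would, in place of code of your own. Each camera call takes 0.05 s, during which the arm holds its last target. There are 200 camera calls.

## Working session

There is one attempt and no reset: what is moved stays moved. The work goes in short steps, Python scripts to look and compute and a tool call to move; the robot and the scene stay as the last step left them, time stands still between calls to the robot, and variables do not carry over. Pictures are saved under pics/ and viewed, at most 10 in all, crops included, and the job is handed in when it is done.

Besides the shell and the picture viewer there is one more tool, called after "Request:" as name([rows], argument=value, ...), one row to a line, values as JSON. drive_tool: Moves the arm, as the interface text tells. Its arguments: {"type":"object","properties":{"rows":{"type":"array"},"grip":{"type":"number"}},"required":["rows"]}

```bash
mkdir -p pics; ls; python3 - <<'E'
from bench import observe, viewer
import cv2,numpy as np
s=observe();print(s['t'],s['tcp_pos'],s['ee_rot'],s['width'])
for n in ['scene','side']:
    im=viewer.get_image(n);cv2.imwrite(f'pics/{n}0.png',im[:,:,::-1])
    p=viewer.camera_params(n);print(n,p)
print(viewer.camera_params('wrist'))
E
```

```text
pics
0.0 [ 120.53911028 -484.64775693  244.42683911] [[ 9.70434510e-01  2.41364091e-01 -4.87547359e-04]
 [ 2.41364583e-01 -9.70432479e-01  1.98545057e-03]
 [ 6.08467931e-06 -2.04442642e-03 -9.99997910e-01]] 85.77317674200238
scene {'camera_matrix': array([[503.63069439,   0.        , 323.69462325],
       [  0.        , 503.63069439, 235.73383859],
       [  0.        ,   0.        ,   1.        ]]), 'world_from_camera': array([[-1.11699909e-01,  5.50007969e-01, -8.27655946e-01,
         1.36569975e+03],
       [ 9.93556412e-01,  7.79061303e-02, -8.23182255e-02,
         1.07148362e+02],
       [ 1.92037920e-02, -8.31517811e-01, -5.55166052e-01,
         6.79734503e+02],
       [ 0.00000000e+00,  0.00000000e+00,  0.00000000e+00,
         1.00000000e+00]])}
side {'camera_matrix': array([[444.56537871,   0.        , 317.77581078],
       [  0.        , 444.56537871, 244.08701336],
       [  0.        ,   0.        ,   1.        ]]), 'world_from_camera': array([[-8.58622426e-01, -3.54173301e-01,  3.70579010e-01,
         2.16337991e+02],
       [-5.12604938e-01,  5.95953736e-01, -6.18122417e-01,
         6.23777052e+02],
       [-1.92548848e-03, -7.20694400e-01, -6.93250225e-01,
         7.84194603e+02],
       [ 0.00000000e+00,  0.00000000e+00,  0.00000000e+00,
         1.00000000e+00]])}
{'camera_matrix': array([[333.67515258,   0.        , 319.66997541],
       [  0.        , 333.67515258, 245.4791471 ],
       [  0.        ,   0.        ,   1.        ]]), 'T_tool_cam': array([[-3.19275827e-04, -9.53785827e-01, -3.00487096e-01,
         7.63284302e+01],
       [ 9.99999946e-01, -2.79364083e-04, -1.75788936e-04,
        -4.26327022e-01],
       [ 8.37196940e-05, -3.00487136e-01,  9.53785864e-01,
        -1.29442029e+02],
       [ 0.00000000e+00,  0.00000000e+00,  0.00000000e+00,
         1.00000000e+00]])}
```

View pics/scene0.png

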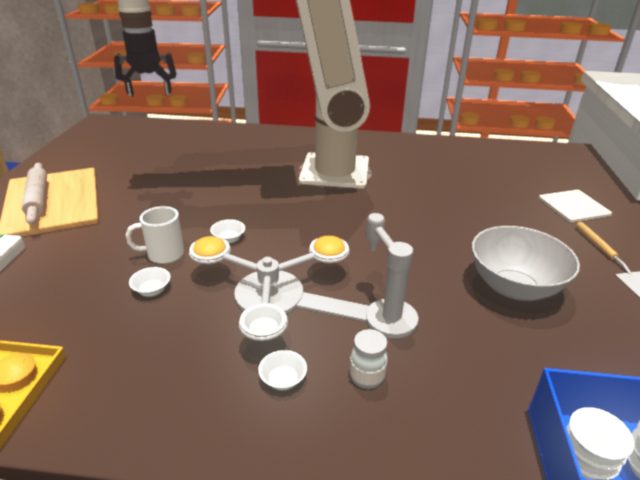

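View pics/side0.png

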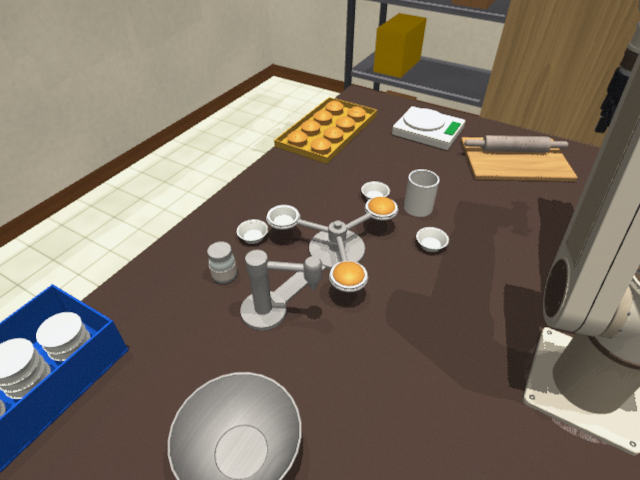

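The scene view shows the pin top at about (267,263), column top (400,250), nozzle top (376,218), the empty tin at (264,322) and tarts at (209,247) and (329,247). Loose tins are at (228,231), (150,283) and (283,371), with the jam at (368,345). The side view shows the pin top (338,226), column (256,258), nozzle (314,262), empty tin (283,214), and tarts (381,206) and (348,274).

```bash
cat > h.py <<'E'
import numpy as np
from bench import viewer
def ray(n,u,v,z,T=None):
    p=viewer.camera_params(n);K=p['camera_matrix']
    if T is None:T=p['world_from_camera']
    d=T[:3,:3]@np.linalg.solve(K,[u,v,1.]);o=T[:3,3]
    return (o+d*(z-o[2])/d[2])
E
python3 - <<'E'
from h import *
P={'pin':(90,(267,262),(338,225)),'col':(185,(400,250),(256,257)),'noz':(172,(376,218),(314,262)),
'empty':(69,(264,321),(283,215)),'tart1':(69,(209,250),(381,209)),'tart2':(69,(329,249),(348,277)),
'ta':(24,(228,230),(432,238)),'tb':(24,(150,282),(375,191)),'tc':(24,(283,370),(253,231)),
'jam':(85,(370,341),(220,250)),'mug':(100,(161,217),(422,177)),'bowl':(85,(522,255),(236,425)),'foot':(12,(268,292),(338,249)),'colfoot':(8,(391,318),(263,309))}
for k,(z,a,b) in P.items():
    # best z by two views
    zs=np.arange(0,230,1.);e=[np.linalg.norm(ray('scene',*a,x)-ray('side',*b,x)) for x in zs];i=int(np.argmin(e))
    print(k,ray('scene',*a,z)[:2].round(0),ray('side',*b,z)[:2].round(0),'best z',zs[i],round(e[i],1))
E
```

```text
pin [594. -79.] [580. -75.] best z 83.0 1.3
col [653. 168.] [619. 179.] best z 169.0 2.3
noz [534. 125.] [525. 124.] best z 168.0 4.2
empty [735. -56.] [727. -59.] best z 66.0 5.9
tart1 [ 542. -214.] [ 527. -205.] best z 60.0 2.9
tart2 [504.  33.] [490.  41.] best z 61.0 2.1Traceback (most recent call last):
  File "<stdin>", line 8, in <module>
  File "h.py", line 4, in ray
    p=viewer.camera_params(n);K=p['camera_matrix']
ValueError: time passes only in moves, steps and waits
```

```bash
cat > h.py <<'E'
import numpy as np
from bench import viewer
C={n:viewer.camera_params(n) for n in ('scene','side','wrist')}
def ray(n,u,v,z,T=None):
    K=C[n]['camera_matrix']
    if T is None:T=C[n]['world_from_camera']
    d=T[:3,:3]@np.linalg.solve(K,[u,v,1.]);o=T[:3,3]
    return (o+d*(z-o[2])/d[2])
def tri(a,b):
    A=np.zeros((3,3));r=np.zeros(3)
    for n,p in (('scene',a),('side',b)):
        T=C[n]['world_from_camera'];d=T[:3,:3]@np.linalg.solve(C[n]['camera_matrix'],[*p,1.]);d/=np.linalg.norm(d)
        M=np.eye(3)-np.outer(d,d);A+=M;r+=M@T[:3,3]
    return np.linalg.solve(A,r)
def wristT(s):
    T=np.eye(4);T[:3,:3]=s['ee_rot'];T[:3,3]=s['tcp_pos'];return T@C['wrist']['T_tool_cam']
E
python3 - <<'E'
from h import *
P={'pin':(90,(267,262),(338,225)),'col':(172,(400,250),(256,257)),'noz':(172,(376,218),(314,262)),
'empty':(69,(264,321),(283,215)),'tart1':(69,(209,250),(381,209)),'tart2':(69,(329,249),(348,277)),
'ta':(24,(228,230),(432,238)),'tb':(24,(150,282),(375,191)),'tc':(24,(283,370),(253,231)),
'jam':(85,(370,341),(220,250)),'mug':(100,(161,217),(422,177)),'bowl':(85,(522,255),(236,425)),'foot':(12,(268,292),(338,249)),'colfoot':(8,(391,318),(263,309))}
for k,(z,a,b) in P.items(): print(k,ray('scene',*a,z)[:2].round(),ray('side',*b,z)[:2].round(),tri(a,b).round())
E
```

```text
pin [594. -79.] [580. -75.] [584. -82.  83.]
col [635. 169.] [628. 170.] [630. 169. 169.]
noz [534. 125.] [525. 124.] [526. 123. 169.]
empty [735. -56.] [727. -59.] [729. -60.  65.]
tart1 [ 542. -214.] [ 527. -205.] [ 531. -217.   60.]
tart2 [504.  33.] [490.  41.] [493.  33.  61.]
ta [ 396. -218.] [ 388. -219.] [ 389. -220.   21.]
tb [ 607. -322.] [ 595. -321.] [ 598. -328.   17.]
tc [800. -12.] [789. -11.] [794. -15.  18.]
jam [774. 128.] [769. 129.] [771. 127.  82.]
mug [ 478. -337.] [ 477. -345.] [ 476. -339.  101.]
bowl [493. 427.] [489. 424.] [490. 426.  84.]
foot [591. -81.] [577. -75.] [581. -84.   3.]
colfoot [631. 169.] [629. 169.] [630. 169.   7.]
```

Request:
drive_tool([
  [0.367,-0.14,0.02,0,0,0],
  [0.367,-0.14,0.02,0,0,0],
  [0.367,-0.14,0.02,0,0,0],
  [0.367,-0.14,0.02,0,0,0],
  [0.367,-0.14,0.02,0,0,0],
  [0.367,-0.14,0.02,0,0,0],
  [0.367,-0.14,0.02,0,0,0],
  [0.367,-0.14,0.02,0,0,0],
  [0.3,-0.11,0.02,0,0,0],
  [0.2,-0.07,0.02,0,0,0],
], grip=1)

```text
t: 1.35
tcp_pos: [575.2, -169.7, 214.3]
ee_rot: [[0.97, 0.243, -0.001], [0.243, -0.97, 0.0], [-0.001, -0.001, -1.0]]
wrist_force: [-0.2, -0.2, 0.1]
width: -0.2
gripper_force: 0.0
```

Request:
drive_tool([
  [0,0,0,0,0,-0.23],
  [0,0,0,0,0,-0.23],
  [0,0,0,0,0,-0.23],
  [0,0,0,0,0,-0.23],
  [0,0,0,0,0,-0.23],
  [0,0,0,0,0,-0.23],
  [0,0,0,0,0,-0.23],
  [0,0,0,0,0,-0.23],
  [0,0,0,0,0,0],
])

```text
t: 2.48
tcp_pos: [573.5, -171.5, 214.7]
ee_rot: [[-0.116, 0.993, -0.001], [0.993, 0.116, 0.0], [0.001, -0.001, -1.0]]
wrist_force: [0.8, 0.1, 1.1]
width: 0.1
gripper_force: 0.0
```

```bash
python3 - <<'E'
from h import *
from bench import observe
import cv2
s=observe();im=viewer.get_image('wrist');cv2.imwrite('pics/w1.png',im[:,:,::-1]);np.savez('w1.npz',T=wristT(s))
E
```

```text
(no output)
```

View pics/w1.png

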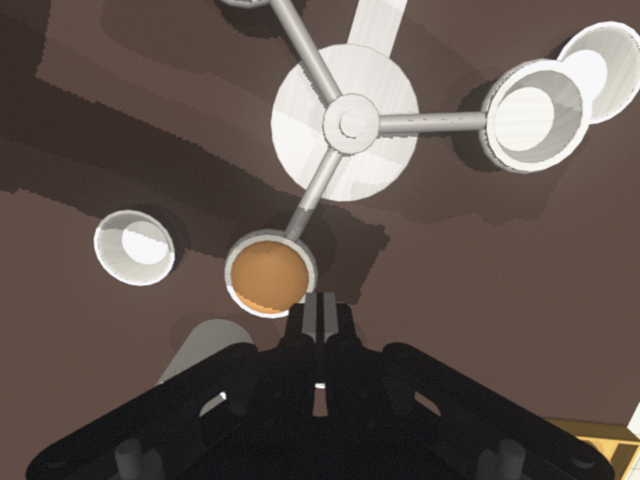

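The wrist view shows the pin top at (354,123), the foot disc centre at (345,122), the empty tin rim at (537,115), and a tart rim at (270,275).

```bash
python3 - <<'E'
from h import *
T=np.load('w1.npz')['T']
for k,u,v,z in [('pin',354,123,90),('hub',351,124,78),('foot',345,122,12),('empty',537,115,69),('tart1',270,275,69),('arm in',390,123,60),('arm out',480,121,60),('bar l',351,45,8),('bar far',383,0,8)]: print(k,ray('wrist',u,v,z,T)[:2].round(1))
E
```

```text
pin [586.9 -80.2]
hub [585.8 -80.4]
foot [585.4 -75.8]
empty [727.9 -57. ]
tart1 [ 533.1 -213.4]
arm in [618.2 -75.1]
arm out [689.4 -65.3]
bar l [582.1 -11.3]
bar far [604.5  25.5]
```

Request:
drive_tool([
  [0.129,0.232,0,0,0,0],
  [0.129,0.232,0,0,0,0],
  [0.129,0.232,0,0,0,-0.044],
  [0,0,0.22,0,0,0],
  [0,0,0.22,0,0,0],
  [0,0,0.22,0,0,0],
  [0,0,0.22,0,0,0],
  [0,0,0.12,0,0,0],
  [0,0,0.05,0,0,0],
  [0,0,0,0,0,0],
])

```text
t: 3.78
tcp_pos: [670.9, -101.7, 58.1]
ee_rot: [[-0.152, 0.988, 0.0], [0.988, 0.152, -0.0], [-0.0, 0.0, -1.0]]
wrist_force: [0.1, -0.3, 0.4]
width: 0.3
gripper_force: 0.0
```

Request:
drive_tool([
  [0.03,0,0,0,0,0],
  [0.02,0,0,0,0,0],
  [0.0133,0,0,0,0,0],
  [0.0133,0,0,0,0,0],
  [0.0133,0,0,0,0,0],
  [0.0133,0,0,0,0,0],
  [0.0133,0,0,0,0,0],
  [0.0133,0,0,0,0,0],
])

```text
t: 4.78
tcp_pos: [667.8, -82.5, 57.9]
ee_rot: [[-0.152, 0.988, 0.0], [0.988, 0.152, -0.0], [-0.0, 0.0, -1.0]]
wrist_force: [0.5, -1.6, -0.3]
width: 0.2
gripper_force: 0.6
```

Request:
drive_tool([
  [0.0186,0.0038,0,0,0,-0.0444],
  [0.0279,0.0055,0,0,0,-0.0667],
  [0.0279,0.0055,0,0,0,-0.0667],
  [0.0279,0.0055,0,0,0,-0.0667],
  [0.0279,0.0055,0,0,0,-0.0667],
  [0.0279,0.0055,0,0,0,-0.0667],
  [0.0279,0.0055,0,0,0,-0.0667],
  [0.0279,0.0055,0,0,0,-0.0667],
  [0.0279,0.0055,0,0,0,-0.0667],
  [0.0279,0.0055,0,0,0,-0.0667],
])

```text
t: 6.02
tcp_pos: [659.9, -42.2, 57.7]
ee_rot: [[-0.615, 0.789, -0.001], [0.789, 0.615, -0.0], [0.0, -0.001, -1.0]]
wrist_force: [-0.1, -1.0, -0.6]
width: -0.1
gripper_force: 0.5
```

Request:
drive_tool([
  [0.0279,0.0055,0,0,0,-0.0667],
  [0.0279,0.0055,0,0,0,-0.0667],
  [0.0279,0.0055,0,0,0,-0.0667],
  [0.0279,0.0055,0,0,0,-0.0667],
  [0.0279,0.0055,0,0,0,-0.0667],
  [0.0279,0.0055,0,0,0,-0.0667],
  [0.0279,0.0055,0,0,0,-0.0667],
  [0.0279,0.0055,0,0,0,-0.0667],
  [0.0279,0.0055,0,0,0,-0.0667],
  [0.0279,0.0055,0,0,0,-0.0667],
])

```text
t: 7.28
tcp_pos: [633.0, -9.9, 57.9]
ee_rot: [[-0.927, 0.376, 0.0], [0.376, 0.927, -0.0], [-0.0, -0.0, -1.0]]
wrist_force: [0.3, -1.0, -0.8]
width: 0.2
gripper_force: 0.5
```

```bash
python3 - <<'E'
from h import *
from bench import observe
import cv2
s=observe();im=viewer.get_image('wrist');T=wristT(s);np.savez('w2.npz',T=T)
im2=viewer.get_image('scene');
cv2.imwrite('pics/w2.png',np.hstack([im[:,60:580],im2[160:400,160:440].repeat(2,0)])[:,:,::-1])
print(s['tcp_pos'])
E
```

```text
[632.98752782  -9.90884059  57.89816062]
```

View pics/w2.png

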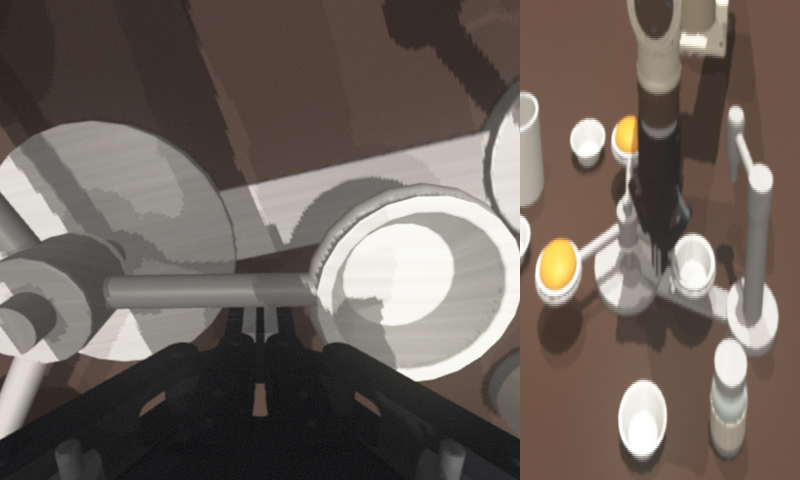

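The arm lies along v≈290 from hub to tin, with the tin rim centre at about (476,283) in full pixels. The bar's upper edge runs (285,190)-(545,132).

```bash
python3 - <<'E'
from h import *
T=np.load('w2.npz')['T']
R=lambda u,v,z:ray('wrist',u,v,z,T)[:2]
ang=lambda d:np.degrees(np.arctan2(d[1],d[0]))
a,b=R(285,190,8),R(545,132,8);print('bar',a,b,ang(b-a))
a,b=R(170,290,60),R(365,290,60);print('arm',a,b,ang(b-a))
t=R(476,283,69);print('tin',t,ang(t-[586,-79]))
E
```

```text
bar [577.5462075   -7.48316007] [600.37670676 127.07432622] 80.37027817341838
arm [592.68563794 -61.10904709] [623.33146336  14.400182  ] 67.90996239286767
tin [632.22204848  55.43524666] 71.02580645866873
```

Request:
drive_tool([
  [0.0279,0.0055,0,0,0,-0.0667],
  [0.0279,0.0055,0,0,0,-0.0667],
  [0.0186,0.0038,0,0,0,-0.0444],
  [0.0093,0.002,0,0,0,-0.0222],
  [0,0,0,0,0,0],
])

```text
t: 8.0
tcp_pos: [621.9, -3.4, 57.8]
ee_rot: [[-0.973, 0.229, -0.0], [0.229, 0.973, 0.0], [0.0, 0.0, -1.0]]
wrist_force: [0.3, -0.4, 0.1]
width: 0.2
gripper_force: 0.2
```

Request:
drive_tool([
  [-0.05,0,0,0,0,0],
  [-0.1,0,0,0,0,0],
  [0,0,-0.2,0,0,0],
  [0,-0.05,-0.3,0,0,0],
  [0,-0.1,-0.3,0,0,0],
  [0,-0.2,-0.35,0,0,0],
  [0,-0.1,-0.35,0,0,0],
  [0,0,-0.2,0,0,0],
  [0,0,0,0,0,0],
])

```text
t: 9.12
tcp_pos: [629.9, -75.0, 316.2]
ee_rot: [[-0.973, 0.23, 0.007], [0.23, 0.973, -0.001], [-0.007, 0.001, -1.0]]
wrist_force: [0.5, -0.3, -1.0]
width: 0.1
gripper_force: 0.0
```

```bash
python3 - <<'E'
from h import *
from bench import observe
import cv2
s=observe();im=viewer.get_image('wrist');T=wristT(s);np.savez('w3.npz',T=T)
cv2.imwrite('pics/w3.png',im[:,:,::-1])
print(s['tcp_pos'],s['ee_rot'])
E
```

```text
[629.90675113 -75.01623843 316.2206265 ] [[-9.73259100e-01  2.29608660e-01  6.82548315e-03]
 [ 2.29609810e-01  9.73282561e-01 -6.25281575e-04]
 [-6.78669379e-03  9.58636906e-04 -9.99976511e-01]]
```

View pics/w3.png

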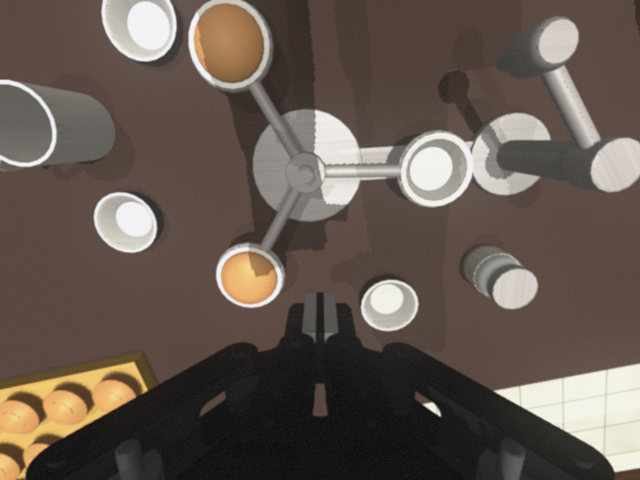

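Pin top is at (305,172), empty tin rim (436,169), tart rims (230,44) and (250,275), column foot disc (511,154), pin foot disc (307,164), column top (616,165) and nozzle top (557,41).

```bash
python3 - <<'E'
from h import *
T=np.load('w3.npz')['T']
R=lambda u,v,z:ray('wrist',u,v,z,T)[:2]
ang=lambda d:np.degrees(np.arctan2(d[1],d[0]))
pin,foot,cf,ct,e,t1,t2,nz=R(305,172,90),R(307.5,164.5,12),R(511,153.5,10),R(616,165,172),R(436,169,69),R(250,275,69),R(230,44,69),R(557,41,172)
for n,x in zip('pin foot cf ct e t1 t2 nz'.split(),(pin,foot,cf,ct,e,t1,t2,nz)):print(n,x.round(1))
c=(e+t1+t2)/3;print('centre',c,'tin angles',ang(e-c),ang(t1-c)+120,ang(t2-c)-120,[np.linalg.norm(x-c) for x in(e,t1,t2)])
print('pin->col',ang(cf-foot),ang(ct-pin),ang(ct-c),np.linalg.norm(cf-foot),np.linalg.norm(ct-c),'spout dir',ang(nz-ct),np.linalg.norm(nz-ct))
E
```

```text
pin [583.4 -79.4]
foot [581.7 -78.9]
cf [627.7 173.6]
ct [628.2 169. ]
e [615.3  60.8]
t1 [ 689.3 -175.9]
t2 [ 447.4 -122.7]
nz [528.5 124.5]
centre [583.97992807 -79.2820916 ] tin angles 77.41122465002451 77.46222369371148 -282.35903753370303 [np.float64(143.53621135852373), np.float64(142.9460107067412), np.float64(143.3524250523751)]
pin->col 79.6822451704448 79.75779167209544 79.89118094375706 256.7170848967043 252.1867284565743 spout dir -155.95065472580993 109.27463155070974
```

Request:
drive_tool([
  [0.062,0.15,0.1,0,0,0],
  [0,0.2,0.3,0,0,0],
  [0,0.103,0.3,0,0,0],
  [0,0,0.3,0,0,0],
  [0,0,0.3,0,0,0],
  [0,0,0.25,0,0,0],
  [0,0,0.12,0,0,0],
  [0,0,0.05,0,0,0],
  [0,0,0,0,0,0],
])

```text
t: 10.3
tcp_pos: [633.9, -6.0, 53.5]
ee_rot: [[-0.974, 0.229, -0.003], [0.229, 0.974, 0.0], [0.003, -0.001, -1.0]]
wrist_force: [-0.6, 0.0, 0.0]
width: -0.4
gripper_force: 0.0
```

Request:
drive_tool([
  [0.033,0,0,0,0,0],
  [0.02,0,0,0,0,0],
  [0.0133,0,0,0,0,0],
  [0.0133,0,0,0,0,0],
  [0.0133,0.004,0,0,0,0],
  [0.0103,0,0,0,0,0],
  [0,0,0,0,0,0],
  [0,0,0,0,0,0],
])

```text
t: 11.3
tcp_pos: [620.0, -2.0, 54.8]
ee_rot: [[-0.973, 0.229, -0.0], [0.229, 0.973, 0.0], [0.0, 0.0, -1.0]]
wrist_force: [1.2, -0.4, 0.8]
width: -0.1
gripper_force: 0.2
```

Request:
drive_tool([
  [-0.05,0,0,0,0,0],
  [-0.1,0,0,0,0,0],
  [0,0,-0.2,0,0,0],
  [0,-0.05,-0.3,0,0,0],
  [0,-0.1,-0.3,0,0,0],
  [0,-0.2,-0.35,0,0,0],
  [0,-0.1,-0.35,0,0,0],
  [0,0,-0.2,0,0,0],
  [0,0,0,0,0,0],
])

```text
t: 12.42
tcp_pos: [627.9, -73.4, 313.2]
ee_rot: [[-0.973, 0.229, 0.007], [0.229, 0.973, -0.001], [-0.007, 0.001, -1.0]]
wrist_force: [1.1, -0.1, -0.6]
width: -0.1
gripper_force: 0.0
```

```bash
python3 - <<'E'
from h import *
from bench import observe
import cv2
s=observe();im=viewer.get_image('wrist');T=wristT(s);np.savez('w4.npz',T=T)
cv2.imwrite('pics/w4.png',im[:,:,::-1])
print(s['t'],s['tcp_pos'],s['ee_rot'])
E
```

```text
12.425 [627.91389091 -73.44850792 313.17998041] [[-9.73311486e-01  2.29389277e-01  6.73136040e-03]
 [ 2.29390355e-01  9.73334310e-01 -6.21928416e-04]
 [-6.69452774e-03  9.38779079e-04 -9.99977151e-01]]
```

View pics/w4.png

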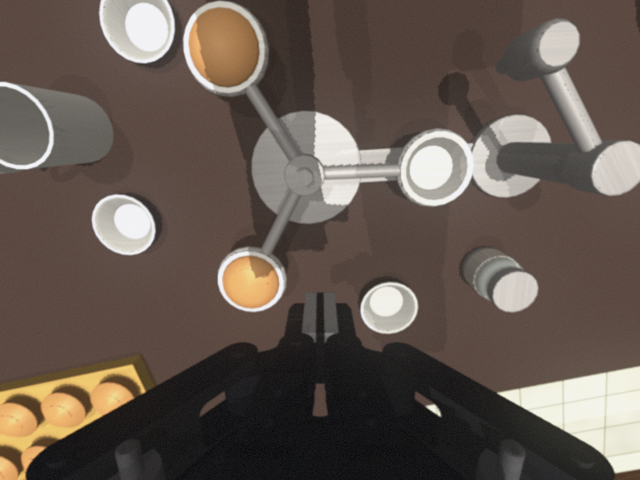

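Request:
drive_tool([
  [0.171,0.3,0,0,0,0],
  [0.171,0.3,0,0,0,0],
  [0.171,0.3,0,0,0,0],
  [0.171,0.3,0,0,0,0],
  [0.171,0.3,0,0,0,0],
  [0,0,0,0,0,0.234],
  [0,0,0,0,0,0.234],
  [0,0,0,0,0,0.234],
  [0,0,0,0,0,0.234],
  [0,0,0,0,0,0.234],
])

```text
t: 13.72
tcp_pos: [552.2, 175.7, 307.1]
ee_rot: [[-0.404, 0.915, -0.004], [0.915, 0.404, -0.001], [0.001, -0.005, -1.0]]
wrist_force: [-0.5, 0.1, 0.4]
width: -0.2
gripper_force: 0.0
```

```bash
python3 - <<'E'
from h import *
from bench import observe
s=observe();print(s['t'],s['tcp_pos'],s['ee_rot'][:,0],s['q'].round(2) if hasattr(s['q'],'round') else s['q'])
T=np.load('w4.npz')['T']
R=lambda u,v,z:ray('wrist',u,v,z,T)[:2]
ang=lambda d:np.degrees(np.arctan2(d[1],d[0]))
e,t1,t2,pin,foot,cf,ct=R(436,168,69),R(252,279,69),R(225.5,48.5,69),R(304,175,90),R(306,167,12),R(511,155.5,10),R(616,167,172)
c=(e+t1+t2)/3;print(c,pin,ang(e-c),ang(t1-c),ang(t2-c),ang(cf-foot),ang(ct-pin),ang(ct-c),ct)
E
```

```text
13.725 [552.16329105 175.65465523 307.10666984] [-4.03816204e-01  9.14839962e-01  5.63498150e-04] [0.31 0.39 0.38 1.56 0.   1.46]
[584.12596347 -79.06760227] [583.8253566  -79.35658716] 78.926015082063 -40.9628868396246 -160.78207054431195 79.81220816777304 80.11495714885855 80.17126727301448 [626.94678234 168.09943293]
```

Request:
drive_tool([
  [0,0,0.3,0,0,0],
  [0,0,0.3,0,0,0],
  [0,0,0.25,0,0,0],
  [0,0,0.15,0,0,0],
  [0,0,0.04,0,0,0],
  [0,0,0,0,0,0],
  [-0.025,0,0,0,0,0],
  [-0.02,0,0,0,0,0],
])

```text
t: 14.72
tcp_pos: [556.6, 169.3, 155.0]
ee_rot: [[-0.409, 0.913, 0.002], [0.913, 0.409, 0.001], [-0.0, 0.002, -1.0]]
wrist_force: [0.3, 0.2, 0.3]
width: 0.1
gripper_force: 0.0
```

Request:
drive_tool([
  [-0.0133,0,0,0,0,0],
  [-0.0133,0,0,0,0,0],
  [-0.0133,0,0,0,0,0],
  [-0.0133,0,0,0,0,0],
  [-0.0133,0,0,0,0,0],
  [-0.0133,0,0,0,0,0],
])

```text
t: 15.48
tcp_pos: [560.5, 158.6, 153.8]
ee_rot: [[-0.409, 0.913, -0.001], [0.913, 0.409, 0.001], [0.001, -0.0, -1.0]]
wrist_force: [-1.3, 1.6, -0.4]
width: 0.1
gripper_force: 0.6
```

Request:
drive_tool([
  [-0.0153,-0.0037,0,0,0,-0.0444],
  [-0.023,-0.0056,0,0,0,-0.0667],
  [-0.023,-0.0056,0,0,0,-0.0667],
  [-0.023,-0.0056,0,0,0,-0.0667],
  [-0.023,-0.0056,0,0,0,-0.0667],
  [-0.023,-0.0056,0,0,0,-0.0667],
  [-0.023,-0.0056,0,0,0,-0.0667],
  [-0.023,-0.0056,0,0,0,-0.0667],
  [-0.023,-0.0056,0,0,0,-0.0667],
  [-0.023,-0.0056,0,0,0,-0.0667],
])

```text
t: 16.73
tcp_pos: [574.0, 127.4, 153.8]
ee_rot: [[-0.801, 0.598, -0.001], [0.598, 0.801, 0.0], [0.001, -0.0, -1.0]]
wrist_force: [-0.8, 0.6, 1.2]
width: 0.4
gripper_force: 0.6
```

Request:
drive_tool([
  [-0.023,-0.0056,0,0,0,-0.0667],
  [-0.023,-0.0056,0,0,0,-0.0667],
  [-0.023,-0.0056,0,0,0,-0.0667],
  [-0.023,-0.0056,0,0,0,-0.0667],
  [-0.023,-0.0056,0,0,0,-0.0667],
  [-0.023,-0.0056,0,0,0,-0.0667],
  [-0.023,-0.0056,0,0,0,-0.0667],
  [-0.0153,-0.0037,0,0,0,-0.0444],
  [-0.0115,-0.0028,0,0,0,-0.0333],
  [-0.0077,-0.0019,0,0,0,-0.0222],
])

```text
t: 17.98
tcp_pos: [597.3, 108.2, 153.7]
ee_rot: [[-0.981, 0.196, -0.001], [0.196, 0.981, -0.0], [0.0, -0.0, -1.0]]
wrist_force: [-1.5, -0.0, 0.5]
width: -0.4
gripper_force: 0.6
```

Request:
drive_tool([
  [0,0,0,0,0,0],
  [0.04,0,0,0,0,0],
  [0.1,0,0,0,0,0],
  [0,0,-0.2,0,0,0],
  [0,-0.2,-0.3,0,0,0],
  [0,-0.3,-0.3,0,0,0],
  [0,-0.3,-0.2,0,0,0],
  [-0.2,-0.3,0,0,0,0],
  [-0.3,-0.25,0,0,0,0],
  [0,0,0,0,0,0],
])

```text
t: 19.23
tcp_pos: [612.0, -103.2, 300.8]
ee_rot: [[-0.979, 0.202, -0.001], [0.202, 0.979, -0.0], [0.001, -0.0, -1.0]]
wrist_force: [-0.2, 0.4, -1.0]
width: 0.3
gripper_force: 0.0
```

```bash
python3 - <<'E'
from h import *
from bench import observe
import cv2
s=observe();im=viewer.get_image('wrist');T=wristT(s);np.savez('w5.npz',T=T)
cv2.imwrite('pics/w5.png',im[:,:,::-1])
print(s['t'],s['tcp_pos'])
E
```

```text
19.225 [ 611.97120278 -103.18656166  300.78463394]
```

View pics/w5.png

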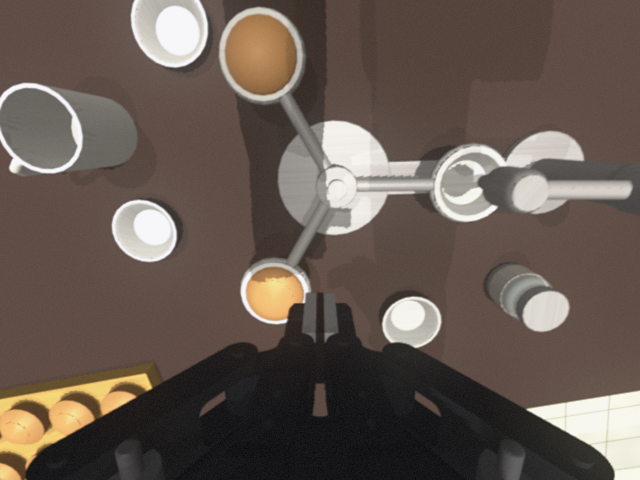

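Nozzle top is at (529,191), the empty tin rim spans about x 433-510 and y 145-221 (centre 471,183), tarts are at (275,291) and (262,55), and pin top is at (338,186).

```bash
python3 - <<'E'
from h import *
import cv2
T=np.load('w5.npz')['T']
R=lambda u,v,z:ray('wrist',u,v,z,T)[:2]
ang=lambda d:np.degrees(np.arctan2(d[1],d[0]))
e,t1,t2,pin,foot,nz=R(471,183,69),R(275.5,291,69),R(262,55,69),R(338,186,90),R(334,178,12),R(529,191,172)
c=(e+t1+t2)/3;print(c,pin,foot,e,nz,ang(e-c),ang(t1-c)+120,ang(t2-c)+240)
print('arm',ang(R(430,185,60)-R(365,185,60)),'spout',ang(R(625,189,152)-R(555,190,152)))
print('nozzle ang from pin',ang(nz-c),np.linalg.norm(nz-c),'col est',[ang(np.array(p)-nz)for p in((628.2,169),(626.9,168.1))])
cv2.imwrite('pics/s5.png',viewer.get_image('side')[160:340,200:440,::-1].repeat(3,0).repeat(3,1)[:540,:720])
E
```

```text
[583.9397095  -78.79343185] [582.86943002 -78.1248979 ] [583.01555537 -79.01621942] [611.4175159   62.70972732] [605.05701293  63.36110364] 79.01077734122956 78.96901096615291 79.13461917145898
arm 78.3560705690842 spout 79.1738463656397
nozzle ang from pin 81.55040488267791 143.71448244408074 col est [np.float64(77.64306767855811), np.float64(78.21997628250088)]
```

View pics/s5.png

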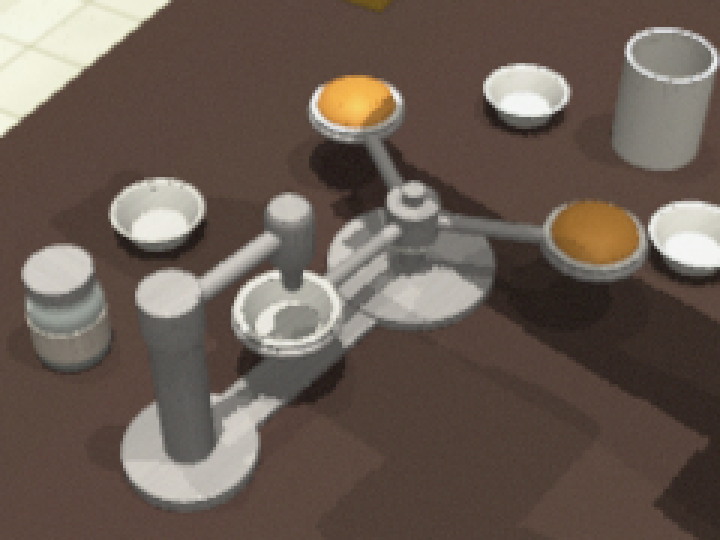

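The measured offset is about 6 mm, so I'll nudge the spout roughly 2° further to centre it.

Request:
drive_tool([
  [0.12,0.34,0,0,0,0],
  [0.12,0.34,0,0,0,0],
  [0.12,0.34,0,0,0,0],
  [0.12,0.34,0,0,0,0],
  [0,0,0.3,0,0,0],
  [0,0,0.3,0,0,0],
  [0,0,0.2,0,0,0],
  [0,0,0.12,0,0,0],
  [0,0,0.06,0,0,0],
  [0,0,0,0,0,0],
])

```text
t: 20.58
tcp_pos: [579.6, 114.9, 156.3]
ee_rot: [[-0.981, 0.196, -0.0], [0.196, 0.981, 0.0], [0.0, 0.0, -1.0]]
wrist_force: [0.0, -0.0, 0.5]
width: 0.0
gripper_force: 0.0
```

Request:
drive_tool([
  [-0.033,-0.025,0,0,0,0],
  [-0.03,0,0,0,0,0],
  [-0.02,0,0,0,0,0],
  [-0.0133,0,0,0,0,0],
  [-0.0133,0,0,0,0,0],
  [-0.0133,0,0,0,0,0],
  [-0.0133,0,0,0,0,0],
  [-0.007,0,0,0,0,0],
  [0,0,0,0,0,0],
])

```text
t: 21.7
tcp_pos: [600.4, 106.1, 155.9]
ee_rot: [[-0.98, 0.197, -0.0], [0.197, 0.98, -0.0], [0.0, -0.0, -1.0]]
wrist_force: [-1.2, -0.8, 0.1]
width: -0.1
gripper_force: 0.4
```

Request:
drive_tool([
  [0.04,0,0,0,0,0],
  [0.1,0,0,0,0,0],
  [0,0,-0.2,0,0,0],
  [0,-0.2,-0.3,0,0,0],
  [0,-0.3,-0.3,0,0,0],
  [0,-0.3,-0.2,0,0,0],
  [-0.2,-0.3,0,0,0,0],
  [-0.3,-0.25,0,0,0,0],
  [0,0,0,0,0,0],
])

```text
t: 22.82
tcp_pos: [615.1, -105.4, 302.8]
ee_rot: [[-0.979, 0.202, -0.002], [0.202, 0.979, -0.0], [0.002, -0.0, -1.0]]
wrist_force: [0.1, 0.9, -0.4]
width: -0.4
gripper_force: 0.0
```

```bash
python3 - <<'E'
from h import *
from bench import observe
import cv2
s=observe();im=viewer.get_image('wrist');T=wristT(s);np.savez('w6.npz',T=T)
cv2.imwrite('pics/w6.png',im[:,:,::-1])
print(s['t'],s['tcp_pos'])
E
```

```text
22.825 [ 615.07292132 -105.37616924  302.84215176]
```

View pics/w6.png

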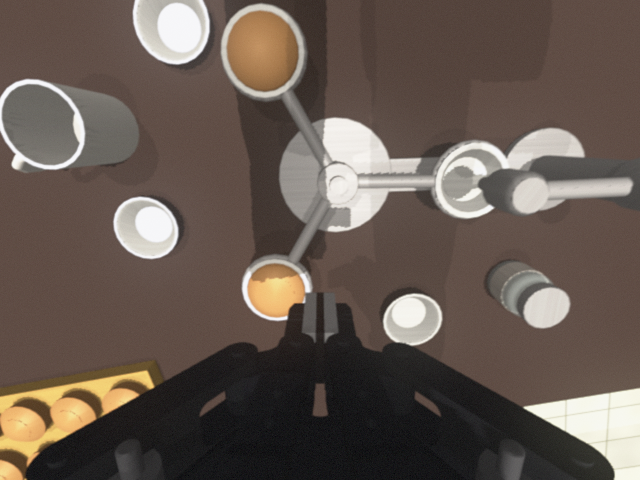

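The nozzle top is now at (529,193), the tin rim at (472,180) and the pin at (339,183).

```bash
python3 - <<'E'
from h import *
T=np.load('w6.npz')['T']
R=lambda u,v,z:ray('wrist',u,v,z,T)[:2]
ang=lambda d:np.degrees(np.arctan2(d[1],d[0]))
e,t1,t2,nz=R(472,180,69),R(277,288,69),R(263.5,52,69),R(529,193,172)
c=(e+t1+t2)/3;print(c,e,nz,nz-e,ang(e-c),ang(nz-c),np.linalg.norm(nz-c))
E
```

```text
[584.37887711 -78.92370421] [611.90140407  62.64597297] [610.26655147  62.34645101] [-1.6348526  -0.29952197] 78.9983740370527 79.61579365284419 143.62252065185947
```

The nozzle is now about 2 mm from the tin's centre and the arm is clear, so I'm handing in.

```bash
python3 -c "
from bench import workorder
print(workorder.job_done())"
```

```text
the job is handed in; nothing more can be done
None
```

The job is handed in: by my last wrist-camera measurement the nozzle hangs about 2 mm from the empty tin's centre (limit 12 mm), the arm was clear of everything, and the loose things look undisturbed; no verdict came back.

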